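# Turn a mould insert to its next lapping face

### The arm

A 7-joint arm with a two-finger parallel gripper is mounted at the origin on the work surface. World frame = base frame: x ahead of the robot, y to its left, z up, the work surface at z = 0. Lengths are in m, angles in rad, forces in N, time in s.
With the tool pointing down it reaches from about 0.35 to 0.9 m from the base axis. Payload 8.1 kg.
Tool frame: the origin (TCP) lies midway between the tips of the shut fingers; the grasp point (between the pads) lies 19 mm behind it; z points along the fingers, y is the line along which they close (so a half turn about z gives the same grasp; the last joint's range is limited). The gripper opens to 92 mm and grips with 3 to 60 N. Pads are 19 mm wide; open, the fingers measure 130 mm over their backs; the gripper's body (75 mm by 190 mm) begins 47 mm behind the grasp point.
Start: joints at [-1.299, 0.434, 0.025, 1.573, -0.012, 1.134, -0.075], TCP at [0.229, 0.582, 0.227] pointing down, gripper open.
Joint ranges: [-2.62, 2.62], [-0.44, 2.09], [-1.27, 1.32], [0.08, 2.57], [-1.32, 4.46], [0.12, 2], [-2.74, 2.74]. Speed limits (rad/s): [2.22, 2.22, 3.01, 3.01, 3.14, 3.14, 3.14].

### API

Orientations are given as a rotation vector (axis times angle).
In Python, from cell import arm gives the robot as it stands.
- The arm moves only by the tool send_rows, never from a script. Its argument "increments" is a list of rows, each a list of 3 entries, a list of its own where there are three numbers: the finger opening in cm, from 0 to 9.18, then the shift along the tool's x, y, z in cm, then the turn, a rotation vector about the tool's x, y, z in rad. A call has 1 to 5 rows; each row shifts and turns the commanded pose from where the row before left it, along the tool's axes as they then stand; what a row does not reach is not made up. A row lasts 1/10 s, in which the tool goes at most 50 mm and 8.59 degrees, less where a joint would pass 70% of its speed; a pose out of reach is approached as far as the arm can. A call is refused whole if a number of a shift passes 5 or a number of a turn 0.15, either way. A call with a gripper value outside its range is refused whole. The fingers move at their own pace and stop on an object; "force" is the grip in N (left out, the last holds). Time passes only in rows, so rows that do not move let the fingers close. It gives the time, the measured TCP pose, the force, the opening and the grip force at its end, in the units of the state.
- arm.observe(): the state, without advancing time (a new reading comes with each control period).
- arm.get_image(name): name is "scene" or "top" or "wrist"; returns the picture (420x560x3 uint8, red, green, blue); there is no depth.
- arm.camera_params(name): a dict with "camera_matrix" (3x3 intrinsics, pixels), "R" (3x3) and "t" (3): a world point X has camera coordinates R X + t. Camera axes: x right, y down, z forward; pixel columns grow to the right and rows downward; lengths in m; the calibration is good to about 2 mm. A picture is of the moment at which its call begins: read the wrist's pose just before it. camera_params takes no time and is no camera call; for the wrist camera it gives the pose at the moment of the call.
- arm.sign_off(): hands the job in; it is judged then, once.
The state is a dict: "clock": time; "joints": joint angles; "dq": joint speeds; "joint_efforts": joint torques, N m; "position": TCP position; "ee_rot": TCP orientation; "force": force on the tool from outside, world axes, zero at the start; "ft_torque": the same for the moment, N m; "width": opening from 0.0 (shut) to 1.0 (fully open); "gripper_force": force on a finger pad.
Only numpy, scipy, OpenCV 4.12 (cv2) and the standard library are available. Lean on these libraries where they do the work, as an engineer would, in place of code of your own. Each camera call takes 0.05 s, during which the arm holds its last target. There are 200 camera calls.

### The job

Between two lapping passes, lift the aluminium insert off the lapping plate by its raised core and turn it so that its blue-marked side faces the yellow lapping bar. Set it down on the plate, without dropping it, with the blue side square and up against the bar, and let go. Leave the copper electrode beside it where it is.

Things in the scene. Friction and masses are not known exactly. Their poses are not given: they have to be found in the camera images.
- insert_center (a point): Centre of the loose aluminium insert (0.2 kg), 27 mm above its underside: a square flange 56 x 56 mm, 22 mm high, with a square core 28 x 28 mm centred on it, from 22 to 54 mm above the underside. x and y are square to its sides: +x points to the side painted blue (also a blue strip along that edge of the flange's top). Starts upright on the plate, blue side 60 to 155 degrees away from the bar.
- insert_marked_face (a point): Centre of the blue-painted flange side of the aluminium insert: 28 mm from its centre along its +x and 11 mm above its underside. Same axes as insert_center.
- bar_face (a point): Middle of the foot of the yellow bar's black working face, level with the plate's top. Bar 320 mm long (along y), 18 mm high above the plate, 20 mm thick, on the edge away from the robot of a fixed dark steel plate 160 x 320 x 12 mm. +x points into the bar, square to its face (free plate 135 mm wide at -x); z is up. Plate turned up to 20 degrees either way.
- electrode_center (a point): Centre of the copper electrode, 27 mm above its underside: same shape and size as the aluminium insert but copper-coloured, one side (+x) painted red. It stands on the same plate about 150 mm from the aluminium insert, to its left or its right, and stays where it is.
Things that resemble listed ones, but are neither listed nor needed, are in the scene too. Leave any green or purple look-alike of the part that bears insert_center alone.

How it is judged:
On the way, in this order (a step that is already met when the one before it is completed fails the run):
1. the aluminium insert is lifted clear of the plate (15 mm or more) (z of insert_center in the frame of bar_face above 0.042 m), for 0.1 s.
2. it is brought down to within 10 mm of the plate still in the gripper, its blue side turned towards the bar (z of insert_center in the frame of bar_face below 0.037 m and angle between the x axis of insert_center and the x axis of bar_face, either way round below 0.35 rad and x of insert_marked_face in the frame of bar_face above -0.05 m and contact force between the fingers and insert above 0.5 N), for 0.1 s.
At the end, for the whole second after the job is handed in: The aluminium insert stands upright and at rest, flat on the plate, its blue side facing the bar, less than 10 mm from it, and square to it within 10 degrees, the whole side within the bar's length; the copper electrode has not moved by more than 15 mm (x of insert_marked_face in the frame of bar_face between -0.01 and 0.004 m and x of insert_center in the frame of bar_face below -0.02 m and y of insert_center in the frame of bar_face between -0.135 and 0.135 m and z of insert_center in the frame of bar_face between 0.023 and 0.031 m and angle between the x axis of insert_center and the x axis of bar_face, either way round below 0.175 rad and angle between insert_center's own z axis and vertical below 0.1 rad and linear speed of insert below 0.02 m/s); the robot touches nothing.
It fails at once if the copper electrode is moved by more than 15 mm (distance of electrode_center from where it was at the start of the episode above 0.015 m).
It also fails if it takes over 35 s, if anything falls off the work surface, if the arm or the gripper's body presses on something with over 40 N, if the wrist force passes 120 N, or if a joint passes its speed limit or range.

## Working session

There is one attempt and no reset: what is moved stays moved. The work goes in short steps, Python scripts to look and compute and a tool call to move; the robot and the scene stay as the last step left them, time stands still between calls to the robot, and variables do not carry over. Pictures are saved under pics/ and viewed, at most 10 in all, crops included, and the job is handed in when it is done.

Besides the shell and the picture viewer there is one more tool, called after "Call:" by a JSON object that holds its "op" and its "data", one argument or row to a line. send_rows: Moves the arm, as the interface text tells. Its arguments: {"type":"object","properties":{"increments":{"type":"array"},"force":{"type":"number"}},"required":["increments"]}

```bash
mkdir -p pics; python3 - <<'E'
from cell import arm
import cv2
s=arm.observe();print({k:s[k] for k in('clock','position','ee_rot','width','force')})
for n in('scene','top'):
    p=arm.camera_params(n);print(n,p)
    cv2.imwrite(f'pics/{n}0.png',arm.get_image(n)[:,:,::-1])
E
```

```text
{'clock': 0.0, 'position': array([0.22866057, 0.58111167, 0.22594151]), 'ee_rot': array([-5.85320739e-01, -3.08641994e+00,  2.47462824e-03]), 'width': 1.0003037281608163, 'force': array([1.07073368, 0.3912067 , 0.13961185])}
scene {'camera_matrix': array([[463.00148661,   0.        , 274.46842113],
       [  0.        , 463.00148661, 210.64272475],
       [  0.        ,   0.        ,   1.        ]]), 'R': array([[-0.76465216,  0.64419658,  0.01782819],
       [ 0.36713931,  0.45819174, -0.80948691],
       [-0.52963742, -0.61243048, -0.5868672 ]]), 't': array([ 0.45942373, -0.18469838,  1.01665444])}
top {'camera_matrix': array([[445.44504194,   0.        , 281.16755628],
       [  0.        , 445.44504194, 210.88863626],
       [  0.        ,   0.        ,   1.        ]]), 'R': array([[ 0.00430996, -0.99998464, -0.00348605],
       [-0.97680476, -0.00346367, -0.21410386],
       [ 0.21408849,  0.00432797, -0.97680468]]), 't': array([0.0227551 , 0.60821972, 0.56628766])}
```

View pics/top0.png

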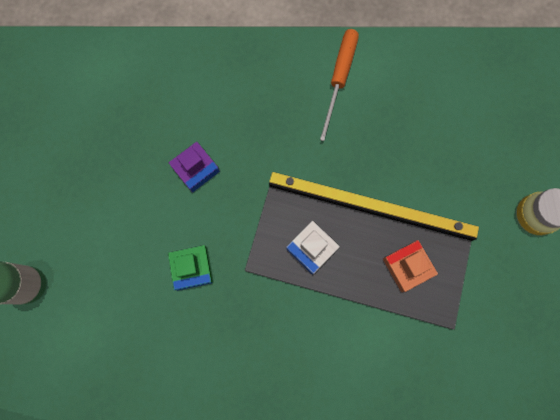

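View pics/scene0.png

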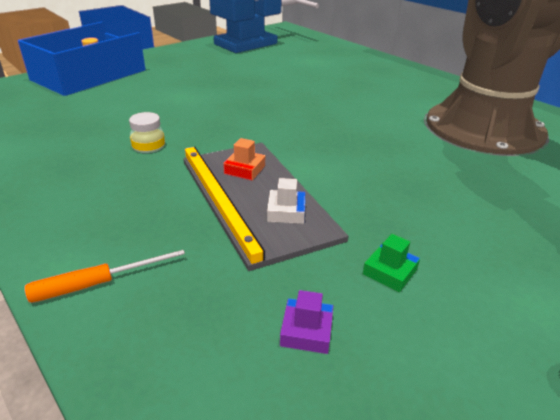

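The top view shows the white insert at about (313,247) with its blue side to the lower left, and the electrode at (412,266). The yellow bar runs from (272,180) to (475,232). The scene view confirms that layout, with the green and purple look-alikes off the plate.

```bash
cat > h.py <<'E'
import numpy as np, cv2
def cast(p,uv,z):
    uv=np.atleast_2d(np.asarray(uv,float)); K,R,t=p['camera_matrix'],p['R'],p['t']
    d=np.c_[uv,np.ones(len(uv))]@np.linalg.inv(K).T@R; c=-R.T@t
    return (c+d*((z-c[2])/d[:,2])[:,None])[:,:2]
def masks(bgr):
    h=cv2.cvtColor(bgr,cv2.COLOR_BGR2HSV); r=lambda a,b:cv2.inRange(h,a,b)
    return dict(yellow=r((20,120,90),(32,255,255)),blue=r((105,120,60),(122,255,255)),white=r((0,0,110),(179,60,255)),
                orange=r((3,120,90),(14,255,255)),red=r((0,200,90),(2,255,255)))
def blob(m,box):
    n=np.zeros_like(m); x0,y0,x1,y1=box; n[y0:y1,x0:x1]=m[y0:y1,x0:x1]
    c=max(cv2.findContours(n,cv2.RETR_EXTERNAL,cv2.CHAIN_APPROX_NONE)[0],key=cv2.contourArea)
    return c[:,0,:]
def rect(p,c,z):
    w=cast(p,c,z).astype(np.float32); return w,cv2.minAreaRect(w*1000)
E
python3 - <<'E'
from cell import arm
from h import *
im=cv2.imread('pics/top0.png');p=arm.camera_params('top');m=masks(im)
print('cam',-p['R'].T@p['t'])
print('bar',rect(p,blob(m['yellow'],(240,160,490,250)),.03)[1])
w,r=rect(p,blob(m['yellow'],(240,160,490,250)),.03);print(cv2.boxPoints(r).round(1).tolist())
box=(270,210,355,285)
print('ins',rect(p,blob(m['white']|m['blue'],box),.034)[1]);print(cv2.boxPoints(rect(p,blob(m['white']|m['blue'],box),.034)[1]).round(1).tolist())
print('blue',rect(p,blob(m['blue'],box),.034)[1])
eb=(375,230,450,300)
print('el',rect(p,blob(m['orange']|m['red'],eb),.034)[1])
c=cv2.resize(im[170:300,250:450],None,fx=4,fy=4,interpolation=cv2.INTER_CUBIC);cv2.imwrite('pics/crop.png',c)
E
```

```text
cam [0.47277817 0.02241054 0.68345395]
bar ((627.3838500976562, -112.10531616210938), (319.48175048828125, 17.71890640258789), 74.673095703125)
[[576.5999755859375, -263.79998779296875], [593.7000122070312, -268.5], [678.2000122070312, 39.599998474121094], [661.0999755859375, 44.29999923706055]]
ins ((561.7197265625, -20.55734634399414), (56.090232849121094, 57.66714859008789), 45.01205062866211)
[[521.5, -20.0], [562.2999877929688, -60.79999923706055], [601.9000244140625, -21.100000381469727], [561.2000122070312, 19.700000762939453]]
blue ((545.7413330078125, -5.282526016235352), (52.41205596923828, 13.46825885772705), 45.012142181396484)
el ((534.5347290039062, -163.70175170898438), (55.76547622680664, 56.968650817871094), 27.035860061645508)
```

View pics/crop.png

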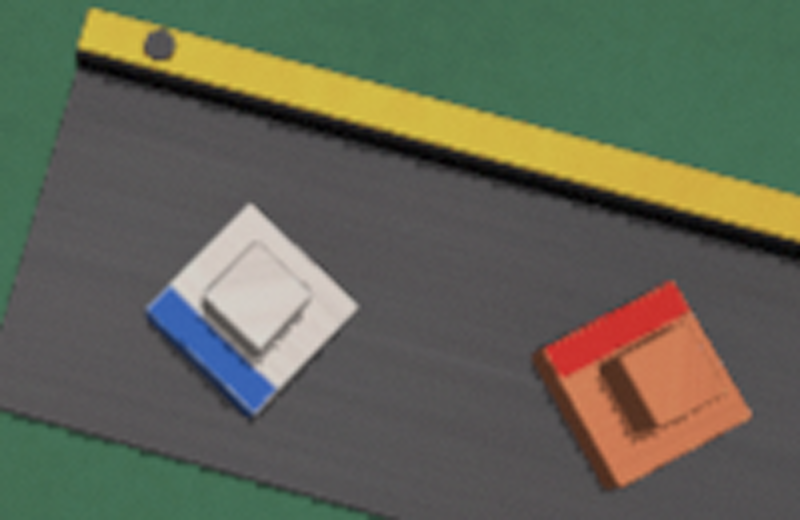

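The crop shows the insert's blue strip at its lower left and the electrode's red side facing the bar. The measurements are consistent:
- **Insert:** the rect is 56 x 57 mm, against 56 expected. It is centred at about (0.562, -0.021), with the blue side at yaw 135°.
- **Bar:** its +x is at -15.3°, so the insert needs a turn of about -150°.

Moving above the insert now.

Call:
{"op": "send_rows", "data": {
  "increments": [
    [9.18,[-3.8,-3.1,-0.8],[0,0,0]],
    [9.18,[-3.8,-3.1,-0.8],[0,0,0]],
    [9.18,[-3.8,-3.1,-0.8],[0,0,0]],
    [9.18,[-3.8,-3.1,-0.8],[0,0,0]],
    [9.18,[-3.8,-3.1,-0.8],[0,0,0]]
  ]
}}

```text
clock: 0.6
position: [0.3494, 0.3658, 0.2668]
ee_rot: [-0.585, -3.086, 0.0]
force: [0.4, -0.2, 0.1]
width: 0.997
gripper_force: 0.0
```

Call:
{"op": "send_rows", "data": {
  "increments": [
    [9.18,[-3.8,-3.1,0],[0,0,0]],
    [9.18,[-3.8,-3.1,0],[0,0,0]],
    [9.18,[-3.8,-3.1,0],[0,0,0]],
    [9.18,[-3.8,-3.1,0],[0,0,0]],
    [9.18,[-3.8,-3.1,0],[0,0,0]]
  ]
}}

```text
clock: 1.1
position: [0.4693, 0.1521, 0.2667]
ee_rot: [-0.585, -3.086, -0.0]
force: [1.3, -0.6, -0.4]
width: 1.0
gripper_force: 0.0
```

Call:
{"op": "send_rows", "data": {
  "increments": [
    [9.18,[-3.0,-2.5,1.2],[0,0,0]],
    [9.18,[-3.0,-2.5,1.2],[0,0,0]],
    [9.18,[-3.0,-2.5,1.2],[0,0,0]],
    [9.18,[-3.0,-2.5,1.2],[0,0,0]],
    [9.18,[-3.0,-2.5,1.2],[0,0,0]]
  ]
}}

```text
clock: 1.6
position: [0.5631, -0.0187, 0.206]
ee_rot: [-0.585, -3.086, 0.0]
force: [-0.1, 0.6, 0.3]
width: 0.999
gripper_force: 0.0
```

Call:
{"op": "send_rows", "data": {
  "increments": [
    [9.18,[0,0,0],[0,0,0.137]],
    [9.18,[0,0,0],[0,0,0.137]],
    [9.18,[0,0,0],[0,0,0.138]],
    [9.18,[0,0,0],[0,0,0]]
  ]
}}

```text
clock: 2.0
position: [0.5625, -0.0172, 0.2063]
ee_rot: [-1.207, -2.899, 0.001]
force: [-0.5, -0.0, 0.6]
width: 0.999
gripper_force: 0.0
```

```bash
cat > look.py <<'E'
import sys
from cell import arm
from h import *
from scipy.spatial.transform import Rotation as Ro
s=arm.observe();p=arm.camera_params('wrist')
im=cv2.cvtColor(arm.get_image('wrist'),cv2.COLOR_RGB2BGR);cv2.imwrite(f'pics/w{sys.argv[1]}.png',im)
print('t',s['clock'],'pos',s['position'].round(4),'joints',s['joints'].round(2))
M=Ro.from_rotvec(s['ee_rot']).as_matrix();print('yaw y',np.degrees(np.arctan2(M[1,1],M[0,1])).round(2),'z',M[:,2].round(3))
print('cam',(-p['R'].T@p['t']).round(3))
np.savez(f'pics/w{sys.argv[1]}.npz',**p)
E
python3 look.py 1
```

```text
t 2.0 pos [ 0.5625 -0.0172  0.2063] joints [-0.4   0.37  0.45  1.78 -0.18  1.04  0.9 ]
yaw y 44.78 z [-0.001 -0.    -1.   ]
cam [0.507 0.039 0.365]
```

View pics/w1.png

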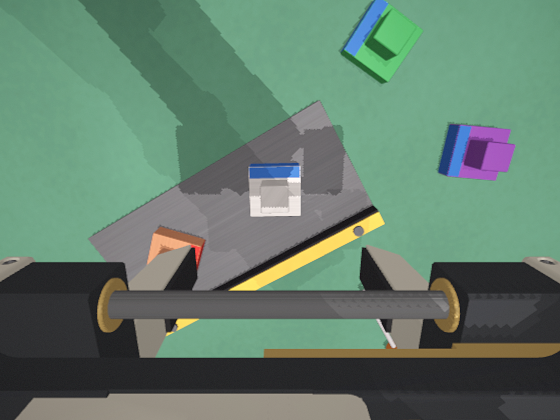

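The wrist view shows the insert square in the image at about (275,190), blue side at the top (y≈168). The electrode is at (175,245) and the bar is at the lower right.

```bash
python3 - <<'E'
from h import *
im=cv2.imread('pics/w1.png');p=np.load('pics/w1.npz');m=masks(im)
b=(235,150,315,230)
mm=m['white']|m['blue']
mm=cv2.morphologyEx(cv2.inRange(cv2.cvtColor(im,cv2.COLOR_BGR2HSV),(0,0,100),(179,70,255))|m['blue'],cv2.MORPH_OPEN,np.ones((3,3)))
for n,k in(('all',mm),('blue',m['blue'])):
    c=blob(k,b);print(n,cv2.boundingRect(c),rect(p,c,.034)[1])
c=blob(m['yellow'],(300,190,400,262));r=rect(p,c,.03)[1];print(r,cv2.boxPoints(r).round(1).tolist())
r=rect(p,blob(mm,b),.034)[1];print(cv2.boxPoints(r).round(1).tolist())
E
```

```text
all (235, 150, 80, 80) ((561.4395751953125, -22.38188934326172), (89.63742065429688, 88.61788177490234), 44.767024993896484)
blue (250, 163, 49, 15) ((544.9447021484375, -6.225254058837891), (51.71586608886719, 15.102065086364746), 44.76118087768555)
((655.7525634765625, -10.819965362548828), (106.18318176269531, 17.335914611816406), 75.02613830566406) [[633.7000122070312, -59.900001525878906], [650.4000244140625, -64.30000305175781], [677.7999877929688, 38.20000076293945], [661.0999755859375, 42.70000076293945]]
[[498.3999938964844, -22.5], [560.7999877929688, -85.4000015258789], [624.5, -22.299999237060547], [562.0999755859375, 40.599998474121094]]
```

```bash
python3 - <<'E'
from h import *
im=cv2.imread('pics/w1.png');p=np.load('pics/w1.npz')
m=cv2.inRange(im,(150,150,150),(255,255,255))|masks(im)['blue']
c=blob(m,(235,150,315,230));print(cv2.boundingRect(c));r=rect(p,c,.034)[1];print(r)
E
```

```text
(249, 163, 52, 54)
((560.56787109375, -21.697494506835938), (56.25819396972656, 59.42196273803711), 45.94964599609375)
```

Call:
{"op": "send_rows", "data": {
  "increments": [
    [9.18,[-0.27,-0.34,3.0],[0,0,0]],
    [9.18,[0,0,3.5],[0,0,0]],
    [9.18,[0,0,3.5],[0,0,0]],
    [9.18,[0,0,2.5],[0,0,0]],
    [9.18,[0,0,1.5],[0,0,0]]
  ]
}}

```text
clock: 2.55
position: [0.5609, -0.0213, 0.0645]
ee_rot: [-1.196, -2.902, 0.002]
force: [-0.6, -1.1, 0.5]
width: 1.001
gripper_force: 0.0
```

Call:
{"op": "send_rows", "data": {
  "increments": [
    [9.18,[0,0,1.0],[0,0,0]],
    [9.18,[0,0,1.0],[0,0,0]],
    [9.18,[0,0,0.7],[0,0,0]],
    [9.18,[0,0,0],[0,0,0]],
    [9.18,[0,0,0],[0,0,0]]
  ]
}}

```text
clock: 3.05
position: [0.5626, -0.0216, 0.0401]
ee_rot: [1.204, 2.901, 0.001]
force: [-0.0, 0.3, -0.4]
width: 0.998
gripper_force: 0.0
```

Call:
{"op": "send_rows", "data": {
  "increments": [
    [9.18,[0,0,0.15],[0,0,0]],
    [4,[0,0,0],[0,0,0]],
    [3,[0,0,0],[0,0,0]],
    [2,[0,0,0],[0,0,0]],
    [1,[0,0,0],[0,0,0]]
  ],
  "force": 25
}}

```text
clock: 3.55
position: [0.5623, -0.0215, 0.0383]
ee_rot: [1.204, 2.901, 0.0]
force: [-0.0, 0.0, -0.5]
width: 0.701
gripper_force: 0.0
```

Call:
{"op": "send_rows", "data": {
  "increments": [
    [1,[0,0,0],[0,0,0]],
    [1,[0,0,0],[0,0,0]],
    [1,[0,0,0],[0,0,0]],
    [1,[0,0,0],[0,0,0]],
    [1,[0,0,0],[0,0,0]]
  ]
}}

```text
clock: 4.05
position: [0.5621, -0.0217, 0.0382]
ee_rot: [-1.204, -2.901, 0.0]
force: [-0.5, -0.0, 1.1]
width: 0.3
gripper_force: 24.9
```

Gripped: the opening is about 28 mm, which matches the core. Lifting 40 mm, then turning.

Call:
{"op": "send_rows", "data": {
  "increments": [
    [1,[0,0,-0.5],[0,0,0]],
    [1,[0,0,-1.0],[0,0,0]],
    [1,[0,0,-1.0],[0,0,0]],
    [1,[0,0,-1.0],[0,0,0]],
    [1,[0,0,-0.5],[0,0,0]]
  ]
}}

```text
clock: 4.55
position: [0.5629, -0.0216, 0.0798]
ee_rot: [1.204, 2.9, 0.001]
force: [-0.1, -0.5, -3.2]
width: 0.304
gripper_force: 24.9
```

Call:
{"op": "send_rows", "data": {
  "increments": [
    [1,[0,0,0],[0,0,0.13]],
    [1,[0,0,0],[0,0,0.13]],
    [1,[0,0,0],[0,0,0.13]],
    [1,[0,0,0],[0,0,0.13]],
    [1,[0,0,0],[0,0,0.13]]
  ]
}}

```text
clock: 5.05
position: [0.5623, -0.0213, 0.0786]
ee_rot: [-2.074, -2.36, -0.001]
force: [-0.6, -0.3, -2.7]
width: 0.305
gripper_force: 24.9
```

Call:
{"op": "send_rows", "data": {
  "increments": [
    [1,[0,0,0],[0,0,0.13]],
    [1,[0,0,0],[0,0,0.13]],
    [1,[0,0,0],[0,0,0.13]],
    [1,[0,0,0],[0,0,0.13]],
    [1,[0,0,0],[0,0,0.13]]
  ]
}}

```text
clock: 5.55
position: [0.5623, -0.0212, 0.0786]
ee_rot: [-2.718, -1.574, -0.001]
force: [0.2, -0.1, -3.1]
width: 0.304
gripper_force: 24.9
```

Call:
{"op": "send_rows", "data": {
  "increments": [
    [1,[0,0,0],[0,0,0.13]],
    [1,[0,0,0],[0,0,0.13]],
    [1,[0,0,0],[0,0,0.13]],
    [1,[0,0,0],[0,0,0.13]],
    [1,[0,0,0],[0,0,0.13]]
  ]
}}

```text
clock: 6.05
position: [0.5623, -0.0211, 0.0786]
ee_rot: [-3.078, -0.624, -0.001]
force: [-0.2, 0.3, -2.0]
width: 0.304
gripper_force: 24.9
```

Call:
{"op": "send_rows", "data": {
  "increments": [
    [1,[0,0,0],[0,0,0.13]],
    [1,[0,0,0],[0,0,0.13]],
    [1,[0,0,0],[0,0,0.13]],
    [1,[0,0,0],[0,0,0.13]],
    [1,[0,0,0],[0,0,0.13]]
  ]
}}

```text
clock: 6.55
position: [0.5623, -0.021, 0.0785]
ee_rot: [-3.116, 0.391, -0.0]
force: [0.6, -0.3, -2.9]
width: 0.304
gripper_force: 24.9
```

```bash
python3 look.py 2; python3 - <<'E'
from cell import arm
import cv2
cv2.imwrite('pics/top2.png',arm.get_image('top')[:,:,::-1])
E
```

```text
t 6.55 pos [ 0.5623 -0.021   0.0785] joints [-0.75  0.76  1.1   1.94 -0.83  0.98 -1.06]
yaw y -104.32 z [ 0.     0.001 -1.   ]
cam [ 0.641 -0.042  0.237]
```

View pics/w2.png

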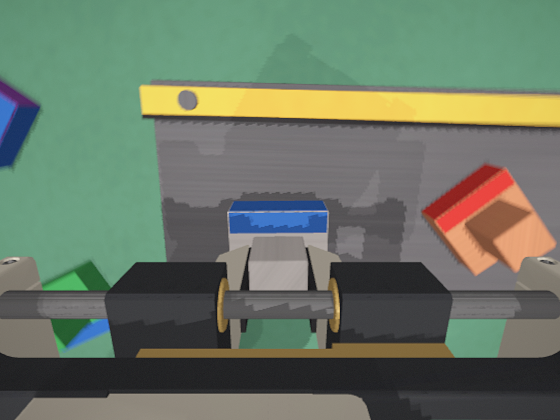

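The wrist view shows the insert held, blue side facing the bar with its strip at (228–328, 201–233). The bar's front edge runs from (145,117) to (560,126).

```bash
cat > gap.py <<'E'
import sys
from h import *
n=sys.argv[1];hz=float(sys.argv[2]) # underside height above plate
im=cv2.imread(f'pics/w{n}.png');p=np.load(f'pics/w{n}.npz');m=masks(im)
w=cast(p,blob(m['yellow'],(0,0,560,262)),.03)
r=cv2.minAreaRect((w*1000).astype(np.float32));print('bar rect',r)
bp=cv2.boxPoints(r);bp=bp[np.argsort(bp@np.array([.9644,-.2644]))][:2]/1000
d=bp[0]-bp[1];d/=np.linalg.norm(d);d*=np.sign(d[1]);nx=np.array([d[1],-d[0]])
print('bar yaw',np.degrees(np.arctan2(nx[1],nx[0])).round(2))
# blue: top edge of side (strip brighter) via row profile
b=blob(m['blue'],(180,0,400,262));x,y,ww,h=cv2.boundingRect(b);print('blue box',x,y,ww,h)
print('V col',[int(cv2.cvtColor(im,cv2.COLOR_BGR2HSV)[k,x+ww//2,2]) for k in range(y-2,y+h+2)])
g=cast(p,[[x+3,y],[x+ww-3,y]],.012+hz); q=(g-bp[0])@nx;print('side foot edge x in bar frame',q)
wy=cast(p,[[x,y+h/2],[x+ww,y+h/2]],.034+hz); print('strip y mid',wy.mean(0),'width',np.linalg.norm(wy[1]-wy[0]))
E
python3 gap.py 2 .040
```

```text
bar rect ((633.6113891601562, -88.91276550292969), (267.20233154296875, 18.270965576171875), 74.07839965820312)
bar yaw -15.92
blue box 229 212 98 21
V col [155, 169, 187, 204, 202, 202, 201, 202, 201, 201, 202, 202, 202, 202, 202, 204, 198, 152, 155, 155, 155, 154, 156, 161, 178]
side foot edge x in bar frame [-0.05652955 -0.05493742]
strip y mid [ 0.58455701 -0.02756629] width 0.05445238236948496
```

```bash
python3 - <<'E'
from h import *
p=np.load('pics/w2.npz')
nx=np.array([np.cos(np.radians(-15.4)),np.sin(np.radians(-15.4))])
g=np.r_[cast(p,[[230,211.3],[326,211.3]],.0745),cast(p,[[231,201],[326,201]],.0525)]
f=np.array([.6188,-.1098]) # top-cam face
e=cast(p,[[150,117.5],[278,120],[400,122.8],[550,126]],.03)
print((g-f)@nx,(e-f)@nx, 'tcp',(np.array([.5623,-.021])-f)@nx)
E
```

```text
[-0.04865982 -0.04767991 -0.04899571 -0.04790756] [-0.0009456  -0.00097405 -0.00125841 -0.00145975] tcp -0.07805277357205584
```

Call:
{"op": "send_rows", "data": {
  "increments": [
    [1,[0,0,0],[0,0,0.02]],
    [1,[1.5,0,0],[0,0,0]],
    [1,[1.5,0,0],[0,0,0]],
    [1,[1.3,0,0],[0,0,0]],
    [1,[0,0,0],[0,0,0]]
  ]
}}

```text
clock: 7.15
position: [0.6052, -0.0333, 0.0786]
ee_rot: [3.114, -0.412, 0.002]
force: [-1.0, -0.7, -3.6]
width: 0.306
gripper_force: 24.9
```

Call:
{"op": "send_rows", "data": {
  "increments": [
    [1,[0,0,1.0],[0,0,0]],
    [1,[0,0,1.0],[0,0,0]],
    [1,[0,0,0.8],[0,0,0]],
    [1,[0,0,0.5],[0,0,0]],
    [1,[0,0,0],[0,0,0]]
  ]
}}

```text
clock: 7.65
position: [0.6029, -0.0326, 0.0442]
ee_rot: [3.114, -0.415, -0.003]
force: [0.0, 0.1, -2.9]
width: 0.305
gripper_force: 24.9
```

```bash
python3 look.py 3
```

```text
t 7.65 pos [ 0.6029 -0.0326  0.0442] joints [-0.67  0.85  1.04  1.86 -0.89  0.99 -1.06]
yaw y -105.19 z [-0.002  0.    -1.   ]
cam [ 0.681 -0.055  0.203]
```

View pics/w3.png

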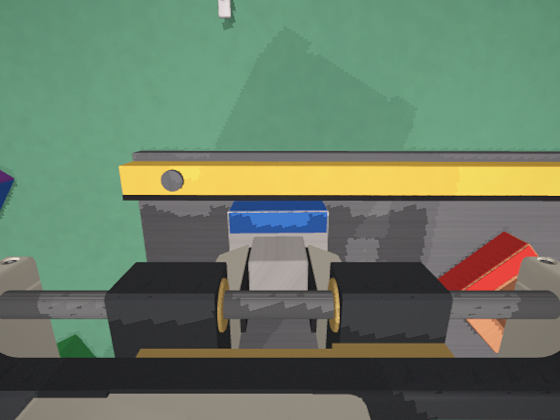

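The wrist view shows the insert square to the bar. The blue edge is at row 211, just below the bar's black layer at rows 195–200. That black band is the front of the working face, about 2 mm nearer than the yellow edge.

```bash
python3 - <<'E'
from h import *
p=np.load('pics/w3.npz');im=cv2.imread('pics/w3.png');print(im[190:216,[215,345,278]].mean(2).astype(int).T)
nx=np.array([np.cos(np.radians(-15.4)),np.sin(np.radians(-15.4))])
f=np.array([.6188,-.1098])
for z in(.0395,): print((cast(p,[[230,211.3],[326,211.3]],z)-f)@nx)
print((cast(p,[[150,194.5],[450,194.5],[150,199.7],[450,199.7]],.03)-f)@nx)
E
```

```text
[[183 183 184 185 174  69  43  46  46  44  67 120 118 119 117 118 118 112
   83  84  85  85  88  87  87  84]
 [184 183 184 186 179  85  42  45  45  44  67 123 118 116 116 119 116  85
   86  85  84  87  87  88  88  87]
 [184 184 184 185 178  69  45  48  48  48  57  82  77  80  80  77  78  80
   78  80 108 146 158 127 129 130]]
[-0.0062216  -0.00606643]
[ 0.00071642  0.0012265  -0.00237101 -0.00185997]
```

Gap is about 4 mm; closing by 2 mm, lowering to contact, then releasing.

Call:
{"op": "send_rows", "data": {
  "increments": [
    [1,[0.2,0,0],[0,0,0]],
    [1,[0,0,0.3],[0,0,0]],
    [1,[0,0,0.2],[0,0,0]],
    [1,[0,0,0.05],[0,0,0]],
    [1,[0,0,0],[0,0,0]]
  ]
}}

```text
clock: 8.2
position: [0.6057, -0.0333, 0.0397]
ee_rot: [3.114, -0.415, 0.0]
force: [0.6, 0.3, -3.0]
width: 0.303
gripper_force: 24.9
```

Call:
{"op": "send_rows", "data": {
  "increments": [
    [1,[0,0,0.1],[0,0,0]],
    [1,[0,0,0.05],[0,0,0]],
    [1,[0,0,0],[0,0,0]]
  ]
}}

```text
clock: 8.5
position: [0.6057, -0.0333, 0.0383]
ee_rot: [-3.114, 0.415, -0.0]
force: [-0.7, 0.5, -2.2]
width: 0.3
gripper_force: 24.9
```

Call:
{"op": "send_rows", "data": {
  "increments": [
    [1,[0,0,0.05],[0,0,0]],
    [1,[0,0,0],[0,0,0]],
    [1,[0,0,0.05],[0,0,0]],
    [1,[0,0,0],[0,0,0]]
  ]
}}

```text
clock: 8.9
position: [0.6057, -0.0334, 0.0382]
ee_rot: [-3.113, 0.416, -0.001]
force: [-4.3, 1.8, 10.9]
width: 0.304
gripper_force: 24.9
```

On the plate, with an upward force of 11 N. Opening slowly and then rising.

Call:
{"op": "send_rows", "data": {
  "increments": [
    [1,[0,0,-0.05],[0,0,0]],
    [3.2,[0,0,0],[0,0,0]],
    [4,[0,0,0],[0,0,0]],
    [5.5,[0,0,0],[0,0,0]],
    [6.5,[0,0,0],[0,0,0]]
  ]
}}

```text
clock: 9.4
position: [0.6057, -0.0334, 0.0377]
ee_rot: [3.114, -0.415, 0.0]
force: [0.4, 0.5, 0.1]
width: 0.559
gripper_force: 0.0
```

Call:
{"op": "send_rows", "data": {
  "increments": [
    [6.5,[0,0,0],[0,0,0]],
    [6.5,[0,0,-1],[0,0,0]],
    [6.5,[0,0,-3],[0,0,0]],
    [6.5,[0,0,-4],[0,0,0]],
    [6.5,[0,0,-4],[0,0,0]]
  ]
}}

```text
clock: 9.9
position: [0.6052, -0.0337, 0.1595]
ee_rot: [3.113, -0.417, -0.001]
force: [1.5, 0.0, 0.2]
width: 0.71
gripper_force: 0.0
```

```bash
python3 look.py 4
```

```text
t 9.9 pos [ 0.6052 -0.0337  0.1595] joints [-0.73  0.73  1.18  1.76 -0.73  1.17 -1.17]
yaw y -105.24 z [-0.001 -0.001 -1.   ]
cam [ 0.683 -0.056  0.318]
```

View pics/w4.png

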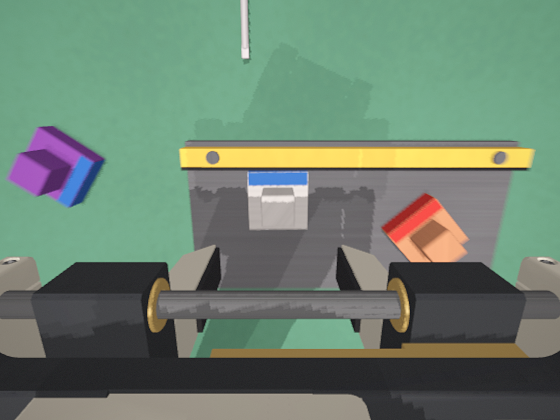

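The final wrist view shows the insert standing free at (278,200). Its blue edge at row 172 is parallel to the bar's black edge at row 170 and about 1–2 mm from it. The electrode looks undisturbed, and the gripper is 120 mm clear. I'm handing in.

```bash
python3 -c "
from cell import arm
print(arm.sign_off())"
```

```text
the job is handed in; nothing more can be done
None
```

The insert stands on the plate, released, with its blue side square to the bar and about 1–2 mm from it; the electrode was left in place, and the job was handed in at about 10 s with no verdict returned.

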